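# Seat the rubber press pad in its nest

## Task

Put the black rubber press pad into the blue pad nest, flat on the nest's floor between the two side walls, its long sides along the walls. Beside the walls there is no room for fingers, so take the pad by its two short ends, which the open ends of the nest leave free (if you hold it any other way, put it down and grip it again); lower it in gently rather than letting it drop. Leave the bare aluminium block of the same size where it lies.

Things in the scene. Friction and masses are not known exactly. Their poses are not given: they have to be found in the camera images.
- rubber_block: the press pad: a black rubber block 40 x 60 x 22 mm (x, y, z), about 70 g, loose, lying flat on the bench. Origin at the centre of its underside; its long axis is its own y, z up. Its short ends are the faces at y = -30 and y = +30 mm.
- spacer: bystander: a bare silvery aluminium block of the same size, 40 x 60 x 22 mm, with two small dark holes on top; loose. Origin at the centre of its underside, long axis y.
- pad_nest: blue nest screwed to the bench, origin at its underside's centre. Base 108 x 92 x 6 mm (x, y, z): floor 6 mm above origin. Side walls along y, inner faces at x = +-26 mm, 8 mm thick, tops 41 mm above origin. Ends (-y, +y) open but for corner stops: inner faces at y = +-40 mm, 6 mm thick, 21 mm high, a 36 mm gap (x = +-18 mm) between them for a finger. Pad goes in either way round.
Things that resemble listed ones, but are neither listed nor needed, are in the scene too. There is more than one size of the rubber_block; the one meant has the size given above. Several things have the shape of the pad_nest; the one meant has the colours described above.

How it is judged:
By the outcome, as a careful person would: the job done as asked, in the order asked, and still so for the second after the job is handed in, with the robot touching nothing.
It also fails if it takes over 32 s, if anything falls off the work surface, if the arm or the gripper's body presses on something with over 40 N, if the wrist force passes 120 N, or if a joint passes its speed limit or range.

## Robot

A 6-joint arm with a two-finger parallel gripper is mounted at the origin on a cart in front of the work surface, level with it; the furniture and walls round the work are solid. World frame = base frame: x ahead of the robot, y to its left, z up, the work surface at z = 0. Lengths are in m, angles in rad, forces in N, time in s.
With the tool pointing down it reaches from about 0.225 to 0.875 m from the base axis. Payload 3.4 kg.
Tool frame: the origin (TCP) lies at the very end of the fingers, on their centre line; the grasp point (between the pads) lies 19 mm behind it; z points along the fingers, y is the line along which they close (so a half turn about z gives the same grasp; the last joint's range is limited). The gripper opens to 85 mm and grips with 20 to 120 N. Pads are 22 mm wide; open, the fingers measure 114 mm over their backs; the gripper's body (76 mm by 85 mm) begins 54 mm behind the grasp point. The pads swing forward as they close: fully open they stand 13 mm farther back than shut.
Start: joints at [1.201, 0.276, 1.505, -0, 1.361, -0.121], TCP at [0.142, 0.557, 0.231] pointing down, gripper open.
Joint ranges: [-2.89, 2.89], [-0.75, 2.08], [0.22, 2.7], [-1.18, 4.32], [0.11, 2.71], [-2.7, 2.7]. Speed limits (rad/s): [2.57, 2.57, 3.14, 3.14, 3.14, 3.14].

## Interface

Orientations are given as a unit quaternion [w, x, y, z].
In Python, from rig import manip gives the robot as it stands. The module is installed in compiled form; this text tells all that it offers.
- The arm moves only by the tool play_rows, never from a script. Its argument "motion" is a list of rows, each a list of 5 numbers: the shift along the tool's x, y, z in units of 40 mm (1.0 is 40 mm), then the turn about the tool's z in units of 10 degrees (1.0 is 10 degrees), then the finger opening in mm, from 0 to 85.4. A call has 1 to 5 rows; each row is the pose to reach, as a shift and turn from the pose commanded when the call began, along the tool's axes at that moment; what a row does not reach only later rows make up. A row lasts 1/8 s, in which the tool goes at most 62.5 mm and 10.7 degrees, less where a joint would pass 70% of its speed; a pose out of reach is approached as far as the arm can. A call with a gripper value outside its range is refused whole. The fingers move at their own pace and stop on an object; "newtons" is the grip in N (left out, the last holds). Time passes only in rows, so rows that repeat a pose let the fingers close. It gives the time, the measured TCP pose, the force, the opening and the grip force at its end, in the units of the state.
- manip.get_state(): the state, without advancing time (a new reading comes with each control period).
- manip.get_image(name): name is "scene" or "top"; returns a dict with "img" (400x640x3 uint8, red, green, blue), "range_z" (400x640 float32, m along the optical axis (not along the pixel's ray), 0 where there is no reading), "fx", "fy", "cx", "cy" (pixels), "D" ([k1, k2, p1, p2, k3] as OpenCV has them; the pictures are not rectified), "R" (3x3) and "t" (3): a world point X has camera coordinates R X + t. Camera axes: x right, y down, z forward; pixel columns grow to the right and rows downward; lengths in m; the calibration is good to about 2 mm. A picture is of the moment at which its call begins.
- manip.sign_off(): hands the job in; it is judged then, once.
The state is a dict: "clock": time; "qpos": joint angles; "qd": joint speeds; "effort": joint torques, N m; "position": TCP position; "ee_rot": TCP orientation; "contact_force": force on the tool from outside, world axes, zero at the start; "moment": the same for the moment, N m; "width": finger opening in m; "gripper_force": force on a finger pad.
Only numpy, scipy, OpenCV 4.12 (cv2) and the standard library are available. Lean on these libraries where they do the work, as an engineer would, in place of code of your own. Each camera call takes 0.05 s, during which the arm holds its last target. There are 200 camera calls.

## Working session

There is one attempt and no reset: what is moved stays moved. The work goes in short steps, Python scripts to look and compute and a tool call to move; the robot and the scene stay as the last step left them, time stands still between calls to the robot, and variables do not carry over. Pictures are saved under pics/ and viewed, at most 10 in all, crops included, and the job is handed in when it is done.

Besides the shell and the picture viewer there is one more tool, called after "Request:" in YAML: its name, and indented under it one key for each argument. play_rows: Moves the arm, as the interface text tells. Its arguments: {"type":"object","properties":{"motion":{"type":"array","items":{"type":"array","items":{"type":"number"}}},"newtons":{"type":"number"}},"required":["motion"]}

```bash
mkdir -p pics
cat > h.py <<'E'
import numpy as np, cv2
from rig import manip
def grab(n):
    d=manip.get_image(n); np.savez('%s.npz'%n,**{k:np.array(v) for k,v in d.items()}); return d
def load(n): return dict(np.load('%s.npz'%n))
def K(d): return np.array([[d['fx'],0,d['cx']],[0,d['fy'],d['cy']],[0,0,1.]],float)
def rays(d,px):
    u=cv2.undistortPoints(np.array(px,float).reshape(-1,1,2),K(d),np.array(d['D'],float)).reshape(-1,2)
    return np.c_[u,np.ones(len(u))]@d['R'], -d['R'].T@d['t']   # world directions (unit camera z), centre
def onplane(d,px,z):
    r,c=rays(d,px); return c+r*((z-c[2])/r[:,2])[:,None]
def cloud(d):
    v,u=np.mgrid[:400,:640]; r,c=rays(d,np.c_[u.ravel(),v.ravel()])
    return (c+r*d['range_z'].reshape(-1,1)).reshape(400,640,3)
E
python3 - <<'E'
from h import *
for n in('scene','top'):
    d=grab(n); cv2.imwrite('pics/%s0.png'%n,d['img'][:,:,::-1]); print(n,-d['R'].T@d['t'],d['R'][2],(d['range_z']>0).mean())
s=manip.get_state(); print(s)
E
```

```text
scene [ 0.13604612 -0.57389503  0.87612354] [ 0.35874258  0.54841674 -0.75534286] 0.99588671875
top [0.32372265 0.05640701 1.34090133] [ 0.15565996 -0.02731157 -0.98743306] 0.99626953125
{'clock': 0.1, 'qpos': array([ 1.20102766e+00,  2.76568977e-01,  1.50603217e+00,  2.14739450e-05,
        1.36069736e+00, -1.21005789e-01]), 'qd': array([-0.00084711, -0.00033989, -0.00317788, -0.00241243,  0.00126163,
        0.00049193]), 'effort': array([-3.26487100e-05, -4.17703664e+01, -2.46404815e+01, -1.64206449e-04,
        6.03713168e-03, -1.61575082e-05]), 'position': array([0.14139491, 0.55685105, 0.23049477]), 'ee_rot': array([-2.17388173e-04,  1.24063160e-01,  9.92273956e-01, -8.24827588e-04]), 'contact_force': array([ 0.16894152, -0.37912994, -0.34107201]), 'moment': array([ 0.01163177,  0.02664001, -0.02586791]), 'gripper_force': 0.0, 'width': 0.08578839241113431}
```

View pics/scene0.png

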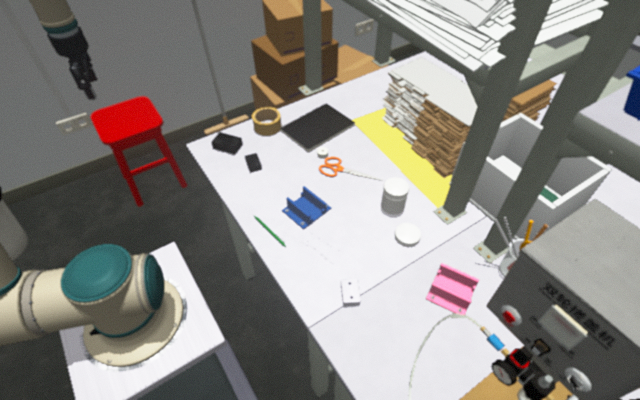

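View pics/top0.png

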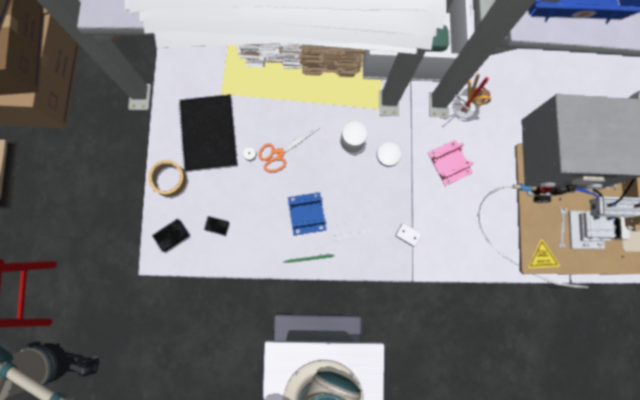

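The scene view shows two black blocks at (227,143) and (252,161), a black mat at (318,127), the blue nest at (306,208), a pink nest at (453,288) and the spacer at (349,292). In the top view these are at (171,236), (217,226), (208,132), (307,214), (451,162) and (407,234). Candidates for the pad are the two black blocks and the mat. I'll measure their sizes and take one close crop.

```bash
cat > m.py <<'E'
from h import *
import sys
def comps(d,mask,zmin,zmax,lo=40):
    P=cloud(d); m=mask&(P[...,2]>zmin)&(P[...,2]<zmax)&(P[...,0]>.2)&(P[...,0]<.8)&(abs(P[...,1])<.7)
    n,l,st,c=cv2.connectedComponentsWithStats(m.astype(np.uint8))
    for i in range(1,n):
        if st[i,4]>lo: yield st[i,4],c[i],P[l==i],(l==i)
if __name__=='__main__':
  for n in('top','scene'):
    d=load(n); hsv=cv2.cvtColor(d['img'],cv2.COLOR_RGB2HSV); H,S,V=[hsv[...,i].astype(int) for i in range(3)]
    for nm,mask in(('black',(V<75)&(S<120)),('blue',(H>100)&(H<125)&(S>120))):
      for a,c,p,m in comps(d,mask,-.01,.1):
        zt=np.percentile(p[:,2],[5,50,90])
        k,_=cv2.findContours(m.astype(np.uint8),0,1)
        q=onplane(d,k[0].reshape(-1,2),zt[1] if nm=='black' else 0.041)
        r=cv2.minAreaRect(q[:,:2].astype(np.float32)*1000)
        print(n,nm,a,c.round(),'z',zt.round(4),'rect mm',np.round(r[0],1),np.round(r[1],1),round(r[2],1))
  d=load('top'); a=cv2.resize(d['img'][185:265,140:340],None,fx=4,fy=4,interpolation=2)
  s=load('scene'); b=cv2.resize(s['img'][120:220,200:340],None,fx=4,fy=4,interpolation=2)[:,:560]
  o=np.zeros((600,800,3),np.uint8); o[:280]=a[:280]; o[280:600,:560]=b[:320]
  cv2.imwrite('pics/crop1.png',o[:,:,::-1])
E
python3 m.py
```

```text
top black 3204 [207. 136.] z [0.0076 0.0122 0.0157] rect mm [711.8 336.5] [193.3 142.4] 8.0
top black 257 [217. 225.] z [0.0172 0.0216 0.0245] rect mm [454.  295.7] [56.1 33.9] 77.0
top black 596 [171. 235.] z [0.0243 0.0298 0.0332] rect mm [423.3 416.1] [53.9 80.2] 35.7
top blue 1093 [307. 213.] z [0.0018 0.0074 0.0401] rect mm [490.4  53.3] [100.2  85.1] 11.0
scene black 1417 [314. 127.] z [0.0111 0.0142 0.0165] rect mm [713.9 337.7] [189.4 140.3] 8.0
scene black 406 [227. 143.] z [0.0105 0.0304 0.0335] rect mm [423.2 407. ] [70.3 92.6] 35.5
scene black 166 [253. 162.] z [0.0105 0.0226 0.0248] rect mm [454.5 289.5] [67.7 32.3] 76.3
scene blue 50 [314. 196.] z [0.038  0.0421 0.0448] rect mm [525.8  59. ] [ 6.2 84.3] 10.5
scene blue 379 [307. 208.] z [0.0047 0.0078 0.0417] rect mm [488.8  40.9] [ 47.  102.5] 12.1
scene blue 130 [296. 218.] z [0.0048 0.0068 0.0084] rect mm [444.   21.8] [18.  81.9] 9.8
```

View pics/crop1.png

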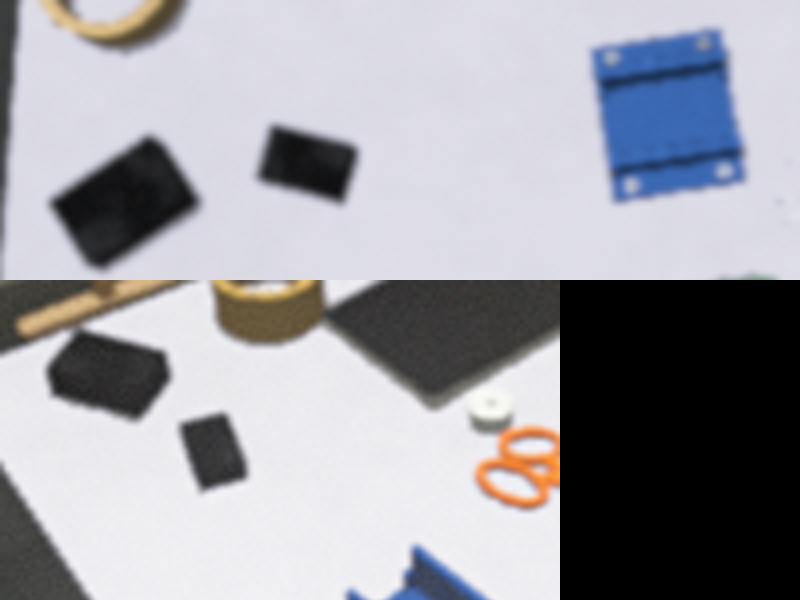

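Only the smaller block at top (217,226), scene (252,161), matches: about 58x36 mm with its top at z≈22 mm. The one at (171,236) is about 60x85x30 mm, and (208,132) is a thin mat. The nest is the blue one at (307,214). Next I refine the pose of each with sub-pixel edges.

```bash
cat > f.py <<'E'
from h import *
def rect(n,d,roi,mask,z,nm):
    x0,y0,x1,y1=roi; big=cv2.resize(mask[y0:y1,x0:x1].astype(np.float32),None,fx=8,fy=8,interpolation=cv2.INTER_CUBIC)
    k,_=cv2.findContours((big>0).astype(np.uint8),0,1); k=max(k,key=cv2.contourArea).reshape(-1,2)
    px=(k+.5)/8-.5+[x0,y0]; q=onplane(d,px,z)[:,:2]*1000
    r=cv2.minAreaRect(q.astype(np.float32)); m=cv2.moments(q.astype(np.float32).reshape(-1,1,2))
    print(n,nm,'c',np.round(r[0],1),'size',np.round(r[1],1),'ang',round(r[2],1),'centroid',round(m['m10']/m['m00'],1),round(m['m01']/m['m00'],1),'momang',round(float(np.degrees(.5*np.arctan2(2*m['mu11'],m['mu20']-m['mu02']))),1))
if __name__=='__main__':
    d=load('top'); im=d['img'].astype(float); V=im.max(2); 
    rect('top',d,(200,212,235,240),110-V,.022,'pad')
    rect('top',d,(280,185,335,240),im[...,2]-im[...,0]-45,.006,'nest')
    P=cloud(d)
    s=load('scene'); V=s['img'].astype(float).max(2)
    rect('scene',s,(240,150,265,175),110-V,.022,'pad')
    for nm,D,(u,v) in(('top',d,(217,225)),('scene',s,(252,160))):
        print(nm,'pad top z',np.median(cloud(D)[v-2:v+3,u-2:u+3,2]))
    for nm,D,(u,v) in(('top',d,(307,213)),('scene',s,(303,210))):
        print(nm,'nest floor z',np.median(cloud(D)[v-2:v+3,u-2:u+3,2]))
    # wall tops in nest frame
    b=(im[...,2]-im[...,0]>40); w=P[b&(P[...,2]>.034)&(P[...,2]<.06)]; w=w[(abs(w[:,0]-.49)<.08)&(abs(w[:,1]-.053)<.08)]
    a=np.radians(11); t=(w[:,0]-.49)*np.cos(a)+(w[:,1]-.053)*np.sin(a)
    for g in(t<0,t>0): print('wall',len(w[g]),w[g].mean(0).round(4),np.percentile(t[g],[2,98]).round(4))
    a=np.radians(77); print('bench z',np.median(P[225:235,240:260,2]))
E
python3 f.py
```

```text
top pad c [453.9 295.8] size [59.8 37.4] ang 76.4 centroid 453.8 295.7 momang 76.0
top nest c [495.4  53.1] size [108.5  94.7] ang 10.6 centroid 495.3 53.6 momang 10.8
scene pad c [454.6 290.2] size [74.2 37.1] ang 76.6 centroid 454.6 290.3 momang 75.2
top pad top z 0.022340879108068368
scene pad top z 0.0228174346833957
top nest floor z 0.005748605514307226
scene nest floor z 0.04025986124419123
wall 107 [0.4654 0.0479 0.0405] [-0.0289 -0.021 ]
wall 113 [0.5242 0.0586 0.0401] [0.0308 0.0392]
bench z -0.000295770820968988
```

Request:
play_rows:
  motion:
    - [-9.2,-4.4,2,0,85]
    - [-9.2,-4.4,2,0,85]
    - [-9.2,-4.4,2,0,85]
    - [-9.2,-4.4,2,0,85]
    - [-9.2,-4.4,2,0,85]

```text
clock: 0.72
position: [0.3783, 0.3595, 0.1706]
ee_rot: [-0.0, 0.124, 0.992, 0.0]
contact_force: [1.0, 0.0, -0.1]
width: 0.0855
gripper_force: 0.0
```

Request:
play_rows:
  motion:
    - [0,0,0,0,85]
    - [0,0,0,0,85]

```text
clock: 0.98
position: [0.3768, 0.3609, 0.1709]
ee_rot: [-0.001, 0.125, 0.992, 0.0]
contact_force: [-0.0, 0.7, 0.4]
width: 0.0849
gripper_force: 0.0
```

Request:
play_rows:
  motion:
    - [-2.2,-1.07,0,0,85]
    - [-2.2,-1.07,1.5,-0.05,85]
    - [-2.2,-1.07,2.6,-0.05,85]
    - [-2.2,-1.07,2.6,-0.05,85]
    - [-2.2,-1.07,2.6,-0.05,85]

```text
clock: 1.6
position: [0.4521, 0.2996, 0.0687]
ee_rot: [0.001, 0.119, 0.993, 0.001]
contact_force: [-0.3, 0.2, -0.5]
width: 0.085
gripper_force: 0.0
```

Run:
```python
from h import *
d=grab('top'); s=grab('scene'); st=manip.get_state(); print(st['position'],st['ee_rot'],st['clock'])
a=cv2.resize(d['img'][200:260,180:260],None,fx=5,fy=5,interpolation=2); b=cv2.resize(s['img'][110:190,220:300],None,fx=5,fy=5,interpolation=2)
o=np.zeros((400,800,3),np.uint8);o[:300,:400]=a;o[:,400:]=b
cv2.imwrite('pics/pre.png',o[:,:,::-1])
```

```text
[0.4528715  0.29962754 0.06958757] [0.00192982 0.11885641 0.99290861 0.00138796] 1.7
```

View pics/pre.png

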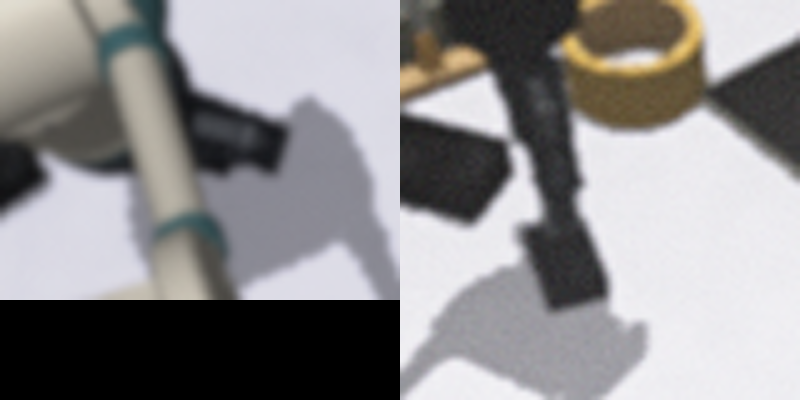

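The scene half shows the fingers above the pad at about (560,265), aligned with its long axis. The top view is mostly hidden by the arm. I'll descend.

Request:
play_rows:
  motion:
    - [-0.05,-0.06,0.7,0,85]
    - [-0.05,-0.06,1.2,0,85]
    - [-0.05,-0.06,1.5,0,85]
    - [-0.05,-0.06,1.6,0,85]
    - [-0.05,-0.06,1.6,0,85]

```text
clock: 2.33
position: [0.4537, 0.2954, 0.0038]
ee_rot: [0.001, 0.12, 0.993, 0.0]
contact_force: [0.9, 0.1, 0.5]
width: 0.085
gripper_force: 0.0
```

Request:
play_rows:
  motion:
    - [0,0,0,0,56]
    - [0,0,0,0,52]
    - [0,0,0,0,50]
    - [0,0,0,0,50]
    - [0,0,0,0,50]
  newtons: 30

```text
clock: 2.95
position: [0.4542, 0.2956, 0.0042]
ee_rot: [0.001, 0.12, 0.993, 0.001]
contact_force: [-0.9, 0.0, 5.3]
width: 0.0594
gripper_force: 33.2
```

Request:
play_rows:
  motion:
    - [0,0,-0.3,0,50]
    - [0,0,-0.9,0,50]
    - [0,0,-1.7,0,50]
    - [0,0,-2.4,0,50]
    - [0,0,-2.5,0,50]

```text
clock: 3.58
position: [0.4544, 0.2954, 0.1053]
ee_rot: [0.002, 0.12, 0.993, 0.001]
contact_force: [-0.3, -0.1, -0.3]
width: 0.0593
gripper_force: 32.7
```

Run:
```python
from h import *
s=grab('scene'); st=manip.get_state(); print(st['position'],st['ee_rot'],st['clock'],st['width'],st['gripper_force'])
b=cv2.resize(s['img'][90:190,200:300],None,fx=5,fy=5,interpolation=2)
cv2.imwrite('pics/lift.png',b[:,:,::-1])
q=st['ee_rot']; p=st['position']; tgt=np.array([.495,.0535]); from scipy.spatial.transform import Rotation as R
m=R.from_quat(q[[1,2,3,0]]).as_matrix(); print('y ang',np.degrees(np.arctan2(m[1,1],m[0,1])),'units',(m.T@np.r_[tgt-p[:2],0])/.04)
```

```text
[0.45377072 0.29517706 0.10445257] [1.02514989e-03 1.19744246e-01 9.92804046e-01 6.25463909e-04] 3.625 0.05911574424015431 32.690699100494385
y ang 76.24538531874857 units [-2.43773850e+00 -5.62358447e+00 -3.76776659e-03]
```

View pics/lift.png

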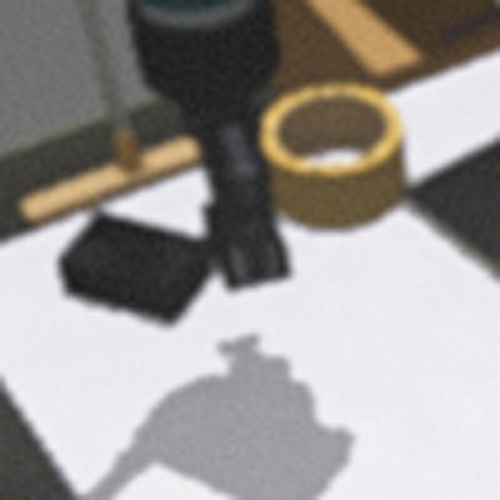

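The pad is held between the fingers at crop (255,260), clear of the bench. I'll carry it above the nest and turn it.

Request:
play_rows:
  motion:
    - [-0.5,-1.1,0,-0.5,50]
    - [-1,-2.2,0,-1,50]
    - [-1.5,-3.4,0,-1.5,50]
    - [-2,-4.6,0,-2,50]
    - [-2.44,-5.62,0,-2.45,50]

```text
clock: 4.25
position: [0.4935, 0.0516, 0.1017]
ee_rot: [-0.001, -0.095, 0.996, 0.0]
contact_force: [0.6, 0.3, -1.5]
width: 0.0593
gripper_force: 32.7
```

Request:
play_rows:
  motion:
    - [0,0,0,0,50]
    - [0,0,0,0,50]

```text
clock: 4.5
position: [0.4936, 0.0537, 0.1021]
ee_rot: [-0.001, -0.093, 0.996, 0.0]
contact_force: [-0.3, 0.1, -0.8]
width: 0.0593
gripper_force: 32.8
```

```bash
cat > g.py <<'E'
from h import *
import sys
from scipy.spatial.transform import Rotation as R
s=grab('scene'); d=grab('top'); st=manip.get_state(); print(st['position'],st['clock'],st['width'],st['gripper_force'])
a=cv2.resize(d['img'][165:265,260:360],None,fx=4,fy=4,interpolation=2); b=cv2.resize(s['img'][130:230,260:360],None,fx=4,fy=4,interpolation=2)
cv2.imwrite('pics/%s.png'%sys.argv[1],np.hstack([a,b])[:,:,::-1])
q=st['ee_rot']; p=st['position']; tgt=np.array([.495,.0535])
m=R.from_quat(q[[1,2,3,0]]).as_matrix(); print('y ang',np.degrees(np.arctan2(m[1,1],m[0,1])),'units',(m.T@np.r_[tgt-p[:2],0])/.04)
E
python3 g.py over
```

```text
[0.49383429 0.05446628 0.10252475] 4.6 0.05913647393380544 32.81814515590668
y ang 100.788927433136 units [-2.41056673e-02 -2.91851596e-02 -6.14987692e-05]
```

View pics/over.png

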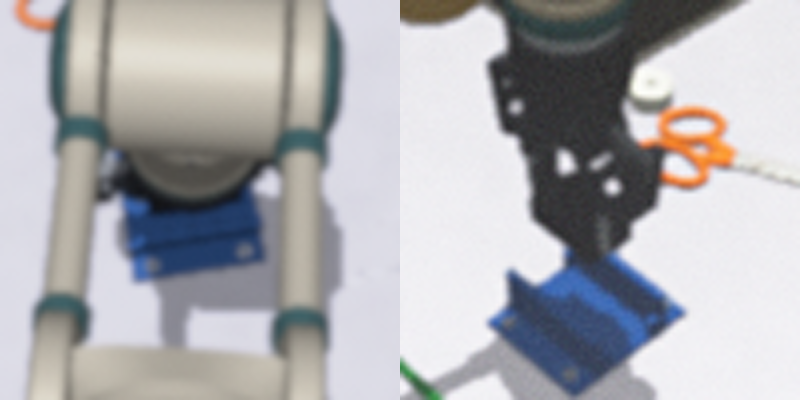

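The pad hangs above the nest between the two walls; the scene half shows the tips at about (600,250). I'll lower it in stages and watch the force.

Request:
play_rows:
  motion:
    - [-0.03,-0.02,0.5,0,50]
    - [-0.03,-0.02,1,0,50]
    - [-0.03,-0.02,1.3,0,50]
    - [-0.03,-0.02,1.5,0,50]
    - [-0.03,-0.02,1.5,0,50]

```text
clock: 5.22
position: [0.4957, 0.0533, 0.0428]
ee_rot: [-0.0, -0.094, 0.996, 0.0]
contact_force: [0.0, -0.7, -1.0]
width: 0.0594
gripper_force: 32.8
```

```bash
python3 g.py mid
```

```text
[0.49636868 0.05299915 0.04351586] 5.325 0.059063661853759775 32.81888544559479
y ang 100.7545878375277 units [ 3.12794696e-02  1.86863930e-02 -2.89528589e-05]
```

View pics/mid.png

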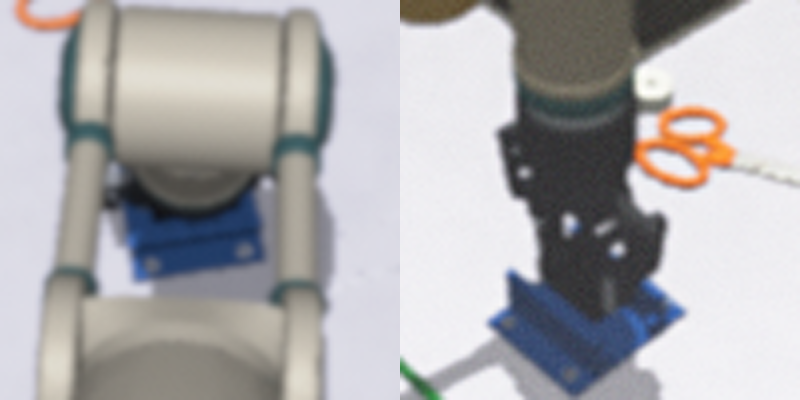

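The finger and pad sit between the walls; the scene half shows them at (600,310). I'll continue slowly to the floor.

Request:
play_rows:
  motion:
    - [0,0,0.2,0,50]
    - [0,0,0.4,0,50]
    - [0,0,0.55,0,50]
    - [0,0,0.68,0,50]
    - [0,0,0.73,0,50]

```text
clock: 5.95
position: [0.4958, 0.0529, 0.0135]
ee_rot: [-0.0, -0.094, 0.996, 0.0]
contact_force: [0.1, 0.4, -0.9]
width: 0.0591
gripper_force: 32.8
```

Request:
play_rows:
  motion:
    - [0,0,0.03,0,50]
    - [0,0,0.05,0,50]
    - [0,0,0.07,0,50]
    - [0,0,0.08,0,50]
    - [0,0,0.08,0,50]

```text
clock: 6.58
position: [0.496, 0.0529, 0.0108]
ee_rot: [0.0, -0.094, 0.996, 0.0]
contact_force: [0.3, 0.0, -0.6]
width: 0.0594
gripper_force: 32.8
```

Request:
play_rows:
  motion:
    - [0,0,0.01,0,50]
    - [0,0,0.02,0,50]
    - [0,0,0.03,0,50]
    - [0,0,0.03,0,50]

```text
clock: 7.08
position: [0.496, 0.0529, 0.0102]
ee_rot: [0.0, -0.094, 0.996, 0.0]
contact_force: [-1.6, -0.6, 5.9]
width: 0.0593
gripper_force: 33.5
```

Contact comes at the expected height with about 6 N. I'll release.

Request:
play_rows:
  motion:
    - [0,0,0,0,62]
    - [0,0,0,0,68]
    - [0,0,0,0,76]
    - [0,0,0,0,80]
    - [0,0,0,0,80]

```text
clock: 7.7
position: [0.4959, 0.0529, 0.0095]
ee_rot: [-0.0, -0.094, 0.996, 0.0]
contact_force: [-0.0, 0.0, -0.4]
width: 0.0799
gripper_force: 0.0
```

Request:
play_rows:
  motion:
    - [0,0,-0.4,0,80]
    - [0,0,-1.2,0,80]
    - [0,0,-2.4,0,80]
    - [0,0,-3.6,0,80]
    - [0,0,-4,0,80]

```text
clock: 8.32
position: [0.4977, 0.0529, 0.1729]
ee_rot: [0.003, -0.094, 0.996, -0.0]
contact_force: [-0.5, 0.1, 0.1]
width: 0.08
gripper_force: 0.0
```

Request:
play_rows:
  motion:
    - [0,1.4,0,0,80]
    - [0,2.8,0,0,80]
    - [0,4.2,0,0,80]
    - [0,4.5,0,0,80]
    - [0,4.5,0,0,80]

```text
clock: 8.95
position: [0.4621, 0.23, 0.1694]
ee_rot: [-0.0, -0.095, 0.996, -0.0]
contact_force: [-1.2, 0.6, -0.1]
width: 0.0798
gripper_force: 0.0
```

```bash
python3 g.py end
python3 - <<'E'
from f import *
d=load('top'); V=d['img'].astype(float).max(2); V2=np.where(V<95,V,255.)
P=cloud(d); print('pad z pct',np.percentile(P[209:218,302:313,2],[10,50,90]).round(4))
rect('top',d,(285,195,330,232),80-V,.028,'pad')
E
```

```text
[0.46254205 0.22865601 0.16943839] 9.05 0.08036905689641156 0.0
y ang 100.71926468323086 units [ 1.71718746e-02 -4.45341487e+00  4.06267969e-03]
pad z pct [0.0251 0.028  0.0315]
top pad c [497.1  51.4] size [46.6 56.3] ang 11.6 centroid 495.4 50.7 momang -74.8
```

View pics/end.png

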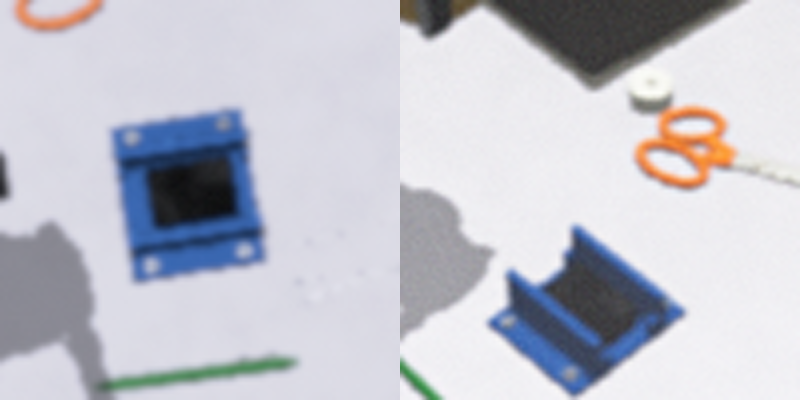

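In the top half the pad lies centred at crop (193,192), aligned with the walls. Its top reads z = 28 mm, which is the 6 mm floor plus the 22 mm pad, so it is flat. The arm is clear.

```bash
python3 -c "
from rig import manip; print(manip.sign_off())"
```

```text
the job is handed in; nothing more can be done
None
```

The black press pad lies flat in the blue nest with its long sides along the walls, gripped by its short ends and lowered in gently; the aluminium block was not touched, and the job was handed in at about 9 s.

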